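# Vent the UV cure station with its sprung chamber cover held at the index

## Task

The cure run is over and the chamber has to be vented. Swing the amber shield of the UV cure station open to the right until it rests on its stop and let it go; then raise the sprung chamber cover by its black bow handle until the cover lies in line with the red vent index, and finish while holding it there. Do not swing the cover well past the index or let it snap shut, do not shift the index, and leave the other things on the worktop alone.

Things in the scene. Friction and masses are not known exactly. Their poses are not given: they have to be found in the camera images.
- shield (a joint): hinge of the amber clear shield, a hood 182 mm (along the hinge) x 212 mm x 120 mm high, that covers the whole cure station; rad, 0 = shut, 1.66 = open, resting on the two stop arms. Mass about 0.45 kg, a light damped hinge, no spring: it falls shut when let go below about 0.85 rad and sinks open onto its stop beyond about 1.1 rad
- shield_grip (a point): middle of the aluminium bow handle on the shield's left wall (the wall opposite its hinge): a round bar of 11 mm diameter and 76 mm free length, parallel to the hinge, standing 38 mm off the wall (32 mm free behind the bar), near the top of the wall. When shut the bar is 164 mm above the worktop and the shield's top is 178 mm above it. The point's x axis runs along the bar and the hinge; it turns with the shield
- shield_hinge (a point): middle of the shield's hinge line (58 mm above the worktop, on the right side of the station); x axis along the hinge, pointing away from the robot. The shield turns about +x, so that its handle goes up and over to the right. The handle bar lies 250 mm to the left (y) and 106 mm above (z) the hinge line when shut
- chamber_cover (a joint): hinge of the dark sprung chamber cover under the shield, a plate 120 x 150 x 8 mm; rad, 0 = shut, grows as it is raised (limit 1.35). A torsion spring always pulls it shut: lifting at its handle takes about 4 N at the start and 6.5 N at 0.8 rad, square to the arm from hinge to handle, and it snaps shut if let go
- cover_grip (a point): middle of the black bow handle on the cover's top near its free (left) edge: a round bar of 10 mm diameter and 60 mm free length, parallel to the hinge, its centre 36 mm above the cover's mid-plane (27 mm free below the bar) and 127 mm above the worktop when shut. x axis along the bar, y axis in the cover's plane away from its hinge; it turns with the cover
- cover_hinge (a point): point on the cover's hinge line, 91 mm above the worktop, straight across from the handle; x axis along the hinge, pointing away from the robot. The cover turns about +x, so that its handle goes up and to the right. The handle bar lies 128 mm to the left (y) and 36 mm above (z) this line when shut
- cover_edge (a point): point on the white line along the cover's edge that faces the robot, 100 mm from the hinge line, in the cover's mid-plane; y axis along that line away from the hinge, z axis square to the cover
- vent_index (a joint): angle of the red vent index, a flat red arm 100 mm long and 6 mm wide in front of the white quadrant scale, which turns on the same axis as the cover; rad, on the same scale as joint chamber_cover: the cover is in line with the index when both joints read the same. It is set anew each time (0.45 to 0.80) and is held by friction
- index_tip (a point): tip of the red vent index, 100 mm from the hinge line; y axis along the index away from the hinge, z axis square to it
- cure_station: the bench UV cure station, fixed to the worktop: grey base 180 x 210 x 58 mm with the control strip on the face toward the robot and the hinges of shield and cover on the right; origin in the middle of its underside, x away from the robot, y left
- tape_roll: roll of tape, 68 mm across, 19 mm high, flat on the worktop; bystander, origin at the middle of its underside
- parts_tub: round blue tub, 69 mm across, 30 mm high; bystander, origin at the middle of its underside
- caliper: caliper lying flat, 61 x 190 x 16 mm; bystander, origin at the middle of its underside
- brass_coupling: brass fitting, 22 mm across, 25 mm high; bystander, origin at the middle of its underside
- vial_a: vial with a blue cap, 22 x 45 mm, at the back; bystander, origin at the middle of its underside
- solvent_bottle: white bottle with a blue cap, 52 x 125 mm, at the back; bystander, origin at the middle of its underside
- adhesive_bottle: dark bottle with a yellow cap, 40 x 85 mm, at the back; bystander, origin at the middle of its underside
- beaker: clear beaker, 59 x 64 mm, at the back; bystander, origin at the middle of its underside

How it is judged:
By the outcome, as a careful person would: the job done as asked, in the order asked, and still so for the second after the job is handed in, while the arm keeps its last pose, push and grip.
It also fails if it takes over 51 s, if anything falls off the work surface, if the arm or the gripper's body presses on something with over 40 N, if the wrist force passes 120 N, or if a joint passes its speed limit or range.

## Robot

A 7-joint arm with a two-finger parallel gripper is mounted at the origin on a cart in front of the work surface, level with it; the furniture and walls round the work are solid. World frame = base frame: x ahead of the robot, y to its left, z up, the work surface at z = 0. Lengths are in mm, angles in rad, forces in N, time in s.
With the tool pointing down it reaches from about 400 to 875 mm from the base axis. Payload 4.4 kg.
Tool frame: the origin (TCP) lies on the centre line of the jaws, within the pads' length; the fingertips stand 8 mm ahead of it and the grasp point (between the pads) lies 11 mm behind it; x points along the fingers, z is the direction in which the jaws open and shut, and the axes are right-handed (so a half turn about x gives the same grasp; the last joint's range is limited). The gripper opens to 85 mm and grips with 20 to 120 N. Pads are 22 mm wide; open, the fingers measure 114 mm over their backs; the gripper's body (76 mm by 85 mm) begins 54 mm behind the grasp point. The pads swing forward as they close: fully open they stand 13 mm farther back than shut.
Start: joints at [-1.282, 0.628, 0.038, 1.517, -0.027, 0.996, -0.02], TCP at [225.788, 609.539, 212.213] pointing down, gripper open.
Joint ranges: [-3.06, 3.06], [-0.37, 2.12], [-1.25, 1.32], [0.18, 2.47], [-1.1, 4.24], [0.23, 1.98], [-2.94, 2.94]. Speed limits (rad/s): [2.57, 2.57, 3.14, 3.14, 3.14, 3.14, 3.14].

## Interface

Orientations are given as [roll, pitch, yaw] about the fixed x, y, z axes, in that order (R = Rz(yaw) Ry(pitch) Rx(roll)).
In Python, from cell import ctrl, get_image, camera_params gives the robot as it stands. The module is installed in compiled form; this text tells all that it offers.
- The arm moves only by the shell command python3 -m handwheel 'ROWS'. ROWS is text: rows parted by semicolons, each of 7 numbers parted by spaces: the opening, from -1 (shut) to 1 (fully open), then the shift along the tool's x, y, z in mm, then the turn, a rotation vector about the tool's x, y, z in rad. In form: grip x y z wx wy wz; .... A call has 1 to 10 rows; each row shifts and turns the pose as measured when the row begins, along the tool's axes as they then stand; what a row does not reach is not made up. A row lasts 1/10 s, in which the tool goes at most 50 mm and 8.59 degrees, less where a joint would pass 70% of its speed; a pose out of reach is approached as far as the arm can. A call with a gripper value outside its range is refused whole. The fingers move at their own pace and stop on an object; the grip force is fixed at half the most. Time passes only in rows, so rows that do not move let the fingers close. It gives the time, the measured TCP pose, the force and the opening at its end, in the units of the state.
- ctrl.read_state(): the state, without advancing time (a new reading comes with each control period).
- get_image(name): name is "scene" or "top" or "wrist"; returns the picture (384x512x3 uint8, blue, green, red); there is no depth.
- camera_params(name): a dict with "fx", "fy", "cx", "cy" (pixels), "eye" and "orientation" of the camera in the world. Camera axes: x right, y up, looking along -z (the intrinsics and any distortion apply to the point x, -y, -z); pixel columns grow to the right and rows downward; lengths in mm; the calibration is good to about 2 mm. The wrist camera is an equidistant fisheye: a pixel r from the principal point sees the ray r / f radians off the axis. A picture is of the moment at which its call begins: read the wrist's pose just before it. camera_params takes no time and is no camera call; for the wrist camera it gives the pose at the moment of the call.
- ctrl.finish_job(): hands the job in, once; it reports no verdict.
The state is a dict: "clock": time; "qpos": joint angles; "qd": joint speeds; "tau": joint torques, N m; "eef_pos": TCP position; "tool_rot": TCP orientation; "force": force on the tool from outside, world axes, zero at the start; "torque": the same for the moment, N m; "width": finger opening in mm.
Only numpy, scipy, OpenCV 4.12 (cv2) and the standard library are available. Lean on these libraries where they do the work, as an engineer would, in place of code of your own. Each camera call takes 0.05 s, during which the arm holds its last target.

## Working session

There is one attempt and no reset: what is moved stays moved. The work goes in short steps, Python scripts to look and compute and a shell command to move; the robot and the scene stay as the last step left them, time stands still between calls to the robot, and variables do not carry over. Pictures are saved under pics/ and viewed, and the job is handed in when it is done.

```bash
mkdir -p pics
python3 - <<'E'
from cell import ctrl,get_image,camera_params
import cv2
s=ctrl.read_state(); print(s)
for n in("scene","top"):
    cv2.imwrite(f"pics/{n}0.png",get_image(n)); print(n,camera_params(n))
print(camera_params("wrist"))
E
```

```text
{'clock': 0.0, 'qpos': array([-1.28182487,  0.62937648,  0.03843428,  1.51842086, -0.02700811,
        0.99631106, -0.019995  ]), 'qd': array([-0.00030289,  0.00057479, -0.00048333, -0.00058429,  0.00240476,
        0.0003421 , -0.00018608]), 'tau': array([-7.53588620e-05, -5.63398933e+01,  1.22538976e+00, -1.93444633e+01,
        1.07650782e-02,  1.03325781e-02,  7.92553010e-06]), 'eef_pos': array([225.51934631, 608.87638446, 211.25243724]), 'tool_rot': array([-3.13262153,  1.56879835, -1.91659106]), 'force': array([-0.06920462,  0.16092774, -0.10438759]), 'torque': array([0.0114525 , 0.00855197, 0.00927503]), 'width': 85.47980251988514}
scene {'fx': 354.2948524717232, 'fy': 354.2948524717232, 'cx': 254.2282185799104, 'cy': 192.08111139309602, 'eye': array([ 161.89504809,  275.66013084, 1016.91591831]), 'orientation': array([ 0.4957998 , -0.00656911, -2.16716784])}
top {'fx': 440.76826375161073, 'fy': 440.76826375161073, 'cx': 255.7060522425719, 'cy': 189.1825835494796, 'eye': array([ 311.34289665,    5.27008559, 1160.63712391]), 'orientation': array([ 2.28541619e-01, -2.15688120e-04, -1.57630575e+00])}
{'fx': 297.3186396354542, 'fy': 297.3186396354542, 'cx': 256.34922338618236, 'cy': 189.3538247703751, 'eye': array([158.28583241, 633.6675616 , 373.58980654]), 'orientation': array([-2.84935416e-01,  9.69904173e-04,  1.21502471e+00])}
```

View pics/scene0.png

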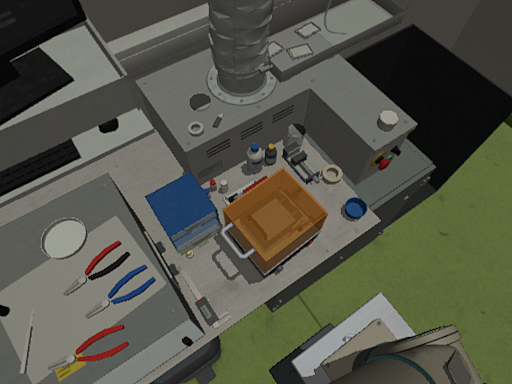

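View pics/top0.png

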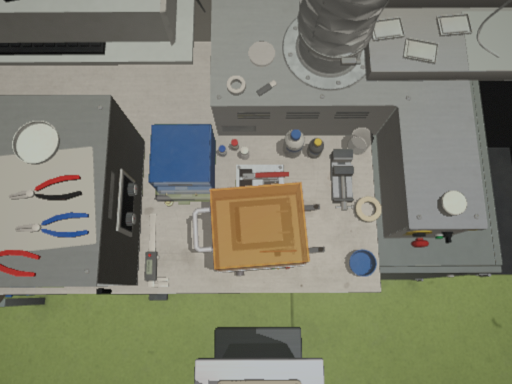

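```bash
cat > h.py <<'E'
import numpy as np,cv2
from scipy.spatial.transform import Rotation as R
from cell import ctrl,get_image,camera_params
def ray(n,u,v,cp=None):
    c=cp or camera_params(n); 
    x=(u-c['cx'])/c['fx'];y=(v-c['cy'])/c['fy']
    if n=='wrist':
        r=np.hypot(x,y); d=np.array([x/r*np.sin(r),-y/r*np.sin(r),-np.cos(r)]) if r>0 else np.array([0,0,-1.])
    else: d=np.array([x,-y,-1.])
    d/=np.linalg.norm(d)
    return np.array(c['eye']),R.from_euler('xyz',c['orientation']).apply(d)
def onz(n,u,v,z,cp=None):
    e,d=ray(n,u,v,cp); return e+d*(z-e[2])/d[2]
def tri(a,b):
    (e1,d1),(e2,d2)=a,b
    A=np.stack([d1,-d2],1); t=np.linalg.lstsq(A,e2-e1,rcond=None)[0]
    p,q=e1+d1*t[0],e2+d2*t[1]; return (p+q)/2,np.linalg.norm(p-q)
def proj(n,P,cp=None):
    c=cp or camera_params(n)
    p=R.from_euler('xyz',c['orientation']).inv().apply(np.asarray(P)-c['eye']); x,y,z=p[0],-p[1],-p[2]
    if n=='wrist':
        r=np.hypot(x,y);th=np.arctan2(r,z);x,y=x/r*th,y/r*th
    else: x,y=x/z,y/z
    return c['cx']+c['fx']*x,c['cy']+c['fy']*y
def save(n,f,crop=None,k=1):
    im=get_image(n)
    cv2.imwrite(f"pics/{f}_raw.png",im)
    if crop: u0,v0,u1,v1=crop; im=im[v0:v1,u0:u1]
    cv2.imwrite(f"pics/{f}.png",cv2.resize(im,None,fx=k,fy=k,interpolation=cv2.INTER_CUBIC)); return im
E
python3 - <<'E'
import cv2
im=cv2.imread('pics/top0.png')[130:300,130:390];cv2.imwrite('pics/top0z.png',cv2.resize(im,None,fx=3,fy=3,interpolation=cv2.INTER_CUBIC))
im=cv2.imread('pics/scene0.png')[110:330,140:400];cv2.imwrite('pics/scene0z.png',cv2.resize(im,None,fx=2.7,fy=2.7,interpolation=cv2.INTER_CUBIC))
E
```

```text
(no output)
```

View pics/top0z.png

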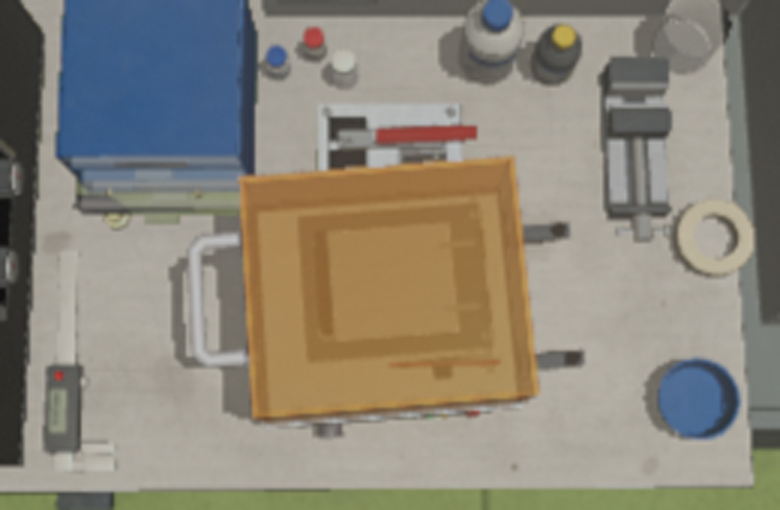

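View pics/scene0z.png

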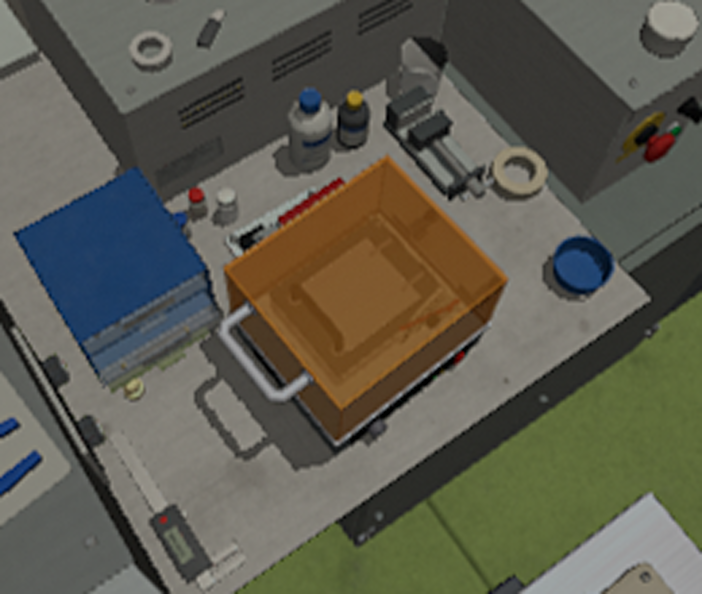

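Run:
```python
from h import *
T=lambda x,y:(130+x/3,130+y/3)
S=lambda x,y:(140+x/2.7,110+y/2.7)
for p in[(196,245),(200,352),(198,298)]: print('bar',onz('top',*T(*p),164).round(1))
for p in[(228,333),(278,393),(253,363)]: print('barS',onz('scene',*S(*p),164).round(1))
print(tri(ray('top',*T(198,298)),ray('scene',*S(252,363))))
c=[onz('top',*T(*p),178) for p in[(242,180),(513,158),(538,396),(255,418)]]
for p in c: print('top',p.round(1))
c=np.array(c)
print('sides',[np.linalg.norm(c[i]-c[(i+1)%4]).round(1) for i in range(4)])
for p in[(228,270),(388,158),(505,283),(343,408)]: print('topS',onz('scene',*S(*p),178).round(1))
for n,p,z in[('tape',(715,238),19),('tub',(698,398),30),('cal',(62,405),16),('stopA',(565,231),20),('stopB',(580,357),20)]: print(n,onz('top',*T(*p),z).round(1))
print('blue box front top',onz('top',*T(245,160),150).round(1),tri(ray('top',*T(245,160)),ray('scene',*S(210,270))))
```

```text
bar [491.  142.6 164. ]
bar [409.4 137.5 164. ]
bar [450.2 140.  164. ]
barS [483.4 143.3 164. ]
barS [407.2 136.3 164. ]
barS [444.7 139.8 164. ]
(array([449.79714087, 140.1238813 , 155.29722121]), np.float64(3.79946642400977))
top [538.5 106.9 178. ]
top [ 554.7 -100.3  178. ]
top [ 374.5 -113.5  178. ]
top [359.7  94.2 178. ]
sides [np.float64(207.8), np.float64(180.7), np.float64(208.2), np.float64(179.3)]
topS [533.7 110.9 178. ]
topS [550.1 -94.1 178. ]
topS [ 372.5 -103.3  178. ]
topS [358.6  97.8 178. ]
tape [ 520.8 -292.5   19. ]
tub [ 381.6 -266.6   30. ]
cal [379.5 273.9  16. ]
stopA [ 527.6 -161.    20. ]
stopB [ 417.5 -169.8   20. ]
blue box front top [561.2 107.7 150. ] (array([572.08160061, 112.58057779, 111.62184097]), np.float64(3.4007135862910953))
```

```bash
cat >> h.py <<'E'
def goal(P,Rg):
    "shift in tool axes and rotvec to go to TCP P with rotation Rg"
    s=ctrl.read_state(); R0=R.from_euler('xyz',s['tool_rot'])
    d=R0.inv().apply(np.asarray(P)-s['eef_pos']); w=(R0.inv()*Rg).as_rotvec()
    print('t',round(s['clock'],2),'pos',s['eef_pos'].round(1),'F',s['force'].round(1),'w',round(s['width'],1)); 
    print('shift',d.round(1),'rot',w.round(3),np.degrees(np.linalg.norm(w)).round(1)); return d,w
TH=0.073
def Rdown(yaw,flip=1):
    z=flip*np.array([-np.sin(yaw),np.cos(yaw),0]); x=np.array([0,0,-1.]); y=np.cross(z,x)
    return R.from_matrix(np.stack([x,y,z],1))
E
python3 - <<'E'
from h import *
s=ctrl.read_state(); print(R.from_euler('xyz',s['tool_rot']).as_matrix().round(3))
for f in(1,-1): goal([448,140,260],Rdown(TH,f))
save('wrist','w0')
E
```

```text
[[-0.001 -0.938  0.347]
 [-0.002  0.347  0.938]
 [-1.    -0.    -0.002]]
t 0.1 pos [225.6 609.  211.4] F [-0.6 -0.3 -1. ] w 85.3
shift [ -48.  -371.5 -362.6] rot [-0.428 -0.002 -0.   ] 24.5
t 0.1 pos [225.6 609.  211.4] F [-0.6 -0.3 -1. ] w 85.3
shift [ -48.  -371.5 -362.6] rot [ 2.714e+00 -0.000e+00  2.000e-03] 155.5
```

View pics/w0.png

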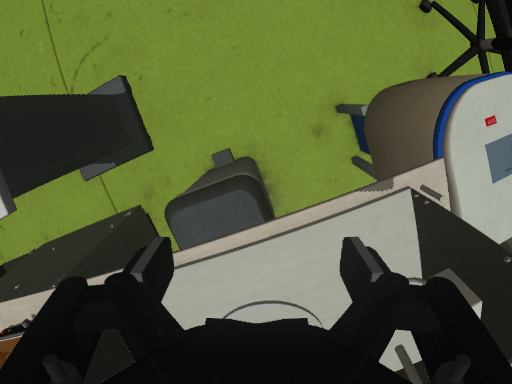

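```bash
python3 -m handwheel '-0.29 -30 0 0 -0.1 0 0;-0.29 -30 0 0 -0.14 0 0;-0.29 -30 0 0 -0.14 0 0;-0.29 0 0 0 -0.05 0 0'
python3 - <<'E'
from h import *
goal([448,140,280],Rdown(TH,1))
E
```

```text
clock: 0.55
eef_pos: [224.8, 607.6, 301.5]
tool_rot: [2.805, 1.562, -1.815]
force: [0.2, 0.4, 0.1]
width: 30.4
t 0.55 pos [224.8 607.6 301.5] F [0.2 0.4 0.1] w 30.4
shift [  25.  -179.2 -486. ] rot [ 0.019 -0.008 -0.003] 1.2
```

```bash
python3 -m handwheel '-0.29 0 -16 -45 0 0 0;-0.29 0 -16 -45 0 0 0;-0.29 0 -16 -45 0 0 0;-0.29 0 -16 -45 0 0 0;-0.29 0 -16 -45 0 0 0;-0.29 0 -16 -45 0 0 0;-0.29 0 -16 -45 0 0 0;-0.29 0 -16 -45 0 0 0'
python3 - <<'E'
from h import *
goal([448,140,280],Rdown(TH,1))
E
```

```text
clock: 1.35
eef_pos: [387.0, 256.0, 300.4]
tool_rot: [2.125, 1.564, -2.479]
force: [1.2, -0.7, 0.3]
width: 30.5
t 1.35 pos [387.  256.  300.4] F [ 1.2 -0.7  0.3] w 30.5
shift [  20.6  -48.3 -121.8] rot [ 0.035 -0.004 -0.006] 2.0
```

```bash
python3 -m handwheel '-0.29 5 -16 -40 0.01 0 0;-0.29 5 -16 -40 0.01 0 0;-0.29 5 -16 -40 0.01 0 0;-0.29 0 0 0 0 0 0'
python3 - <<'E'
from h import *
goal([448,140,280],Rdown(TH,1))
save('wrist','w1'); save('top','t1',(130,130,390,300),3)
E
```

```text
clock: 1.75
eef_pos: [450.1, 128.3, 285.6]
tool_rot: [2.657, 1.563, -1.99]
force: [-0.8, -0.0, 0.1]
width: 30.4
t 1.75 pos [450.1 128.3 285.6] F [-0.8 -0.   0.1] w 30.4
shift [ 5.5  1.3 11.9] rot [-0.008 -0.007 -0.004] 0.6
```

View pics/w1.png

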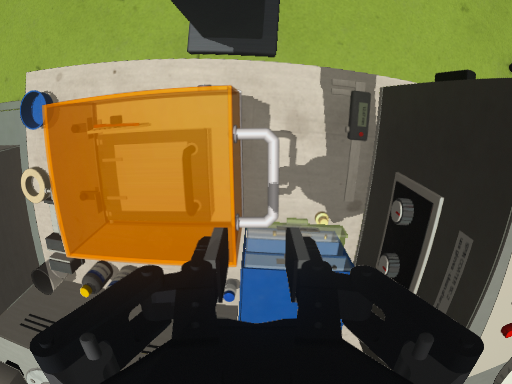

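View pics/t1.png

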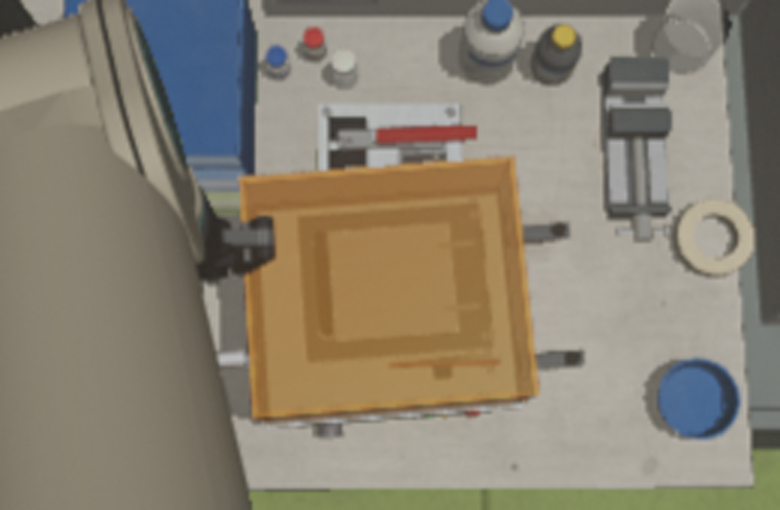

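Run:
```python
from h import *
c=camera_params('wrist');print(c['eye'])
for p in[(273,138),(273,220),(273,178)]: print(onz('wrist',*p,164,c).round(1))
print(tri(ray('wrist',273,178,c),ray('top',196,229.3)))
goal([449,140,230],Rdown(TH,1))
```

```text
[377.28226211 129.12799596 448.39117419]
[406.9 146.4 164. ]
[490.7 153.7 164. ]
[446.3 149.7 164. ]
(array([461.77068965, 152.23340797,  93.28155687]), np.float64(6.1282044211553055))
t 1.85 pos [448.2 134.  285.9] F [-0.3  0.5  0.1] w 30.2
shift [55.9 -1.4  6.1] rot [-0.    -0.003 -0.004] 0.3
```

```bash
python3 -m handwheel '-0.29 25 0 6 0 0 0;-0.29 25 0 0 0 0 0;-0.29 10 0 0 0 0 0;-0.29 0 0 0 0 0 0'
python3 - <<'E'
from h import *
c=camera_params('wrist');print(ctrl.read_state()['qd'].round(3))
save('wrist','w2')
goal([449,140,153],Rdown(TH,1))
E
```

```text
clock: 2.25
eef_pos: [446.2, 147.0, 225.3]
tool_rot: [1.164, 1.568, 2.817]
force: [0.1, 0.8, -0.3]
width: 30.5
[-0.019 -0.007 -0.01  -0.005 -0.002  0.007 -0.003]
t 2.3 pos [446.6 147.2 225.9] F [-0.  -0.1 -0.1] w 30.0
shift [72.9 -1.9 -7.4] rot [ 0.009  0.001 -0.002] 0.6
```

View pics/w2.png

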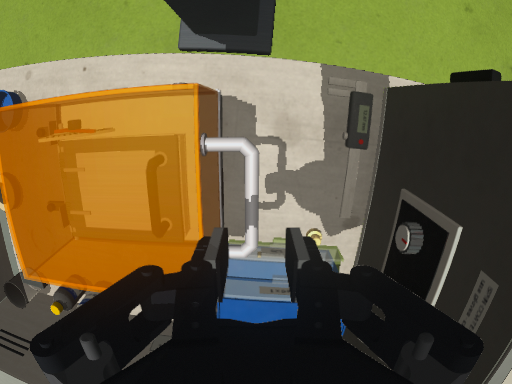

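Run:
```python
from h import *
c=camera_params('wrist');print(c['eye'])
im=cv2.imread('pics/w2_raw.png').astype(int)
for v in(165,185,205,225):
    r=im[v,235:275].min(1); print(v,r.tolist())
for p in[(252,165),(251.5,205),(250.5,225)]: print(onz('wrist',*p,164,c).round(1))
```

```text
[375.31297782 140.7362408  388.20801093]
165 [94, 95, 95, 97, 96, 98, 98, 98, 96, 91, 154, 182, 196, 206, 217, 229, 229, 226, 210, 197, 182, 164, 140, 116, 149, 176, 174, 173, 172, 172, 174, 177, 177, 175, 171, 171, 173, 174, 174, 177]
185 [97, 97, 97, 98, 97, 99, 100, 98, 97, 107, 153, 183, 197, 207, 216, 228, 228, 221, 208, 195, 180, 160, 135, 115, 177, 178, 178, 175, 177, 167, 99, 99, 99, 99, 98, 99, 100, 100, 98, 100]
205 [95, 96, 96, 95, 96, 96, 96, 96, 97, 95, 87, 101, 107, 113, 118, 124, 125, 124, 119, 114, 109, 103, 94, 87, 97, 97, 98, 98, 97, 96, 97, 98, 99, 100, 100, 99, 98, 100, 101, 100]
225 [90, 91, 91, 90, 91, 93, 93, 93, 93, 93, 86, 100, 107, 119, 159, 167, 167, 163, 150, 115, 109, 101, 98, 130, 171, 170, 170, 170, 169, 169, 167, 166, 165, 165, 167, 168, 168, 167, 168, 168]
[421.2 141.6 164. ]
[453.7 143.7 164. ]
[471.1 144.2 164. ]
```

```bash
python3 -m handwheel '-0.29 10 0 -6 0 0 0;-0.29 25 0 0 0 0 0;-0.29 0 0 0 0 0 0'
python3 - <<'E'
from h import *
goal([449,141.5,153],Rdown(TH,1))
c=camera_params('wrist');save('wrist','w3');print(c['eye'],camera_params('wrist')['eye'])
E
```

```text
clock: 2.6
eef_pos: [448.9, 142.3, 192.0]
tool_rot: [-0.889, 1.566, 0.766]
force: [-1.3, -0.1, 0.0]
width: 30.4
t 2.6 pos [448.9 142.3 192. ] F [-1.3 -0.1  0. ] w 30.4
shift [39.   0.2 -1. ] rot [0.012 0.003 0.004] 0.7
[376.77523815 135.3848608  353.93745828] [377.60941873 135.48918618 355.1555904 ]
```

View pics/w3.png

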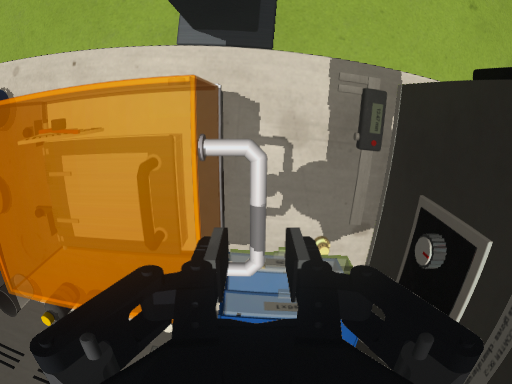

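```bash
python3 -m handwheel '-0.29 20 0 0 0 0 0;-0.29 18 0 0 0 0 0;-0.29 2 0 0 0 0 0;-1 0 0 0 0 0 0;-1 0 0 0 0 0 0;-1 0 0 0 0 0 0'
python3 - <<'E'
from h import *
goal([449,141.5,153],Rdown(TH,1))
E
```

```text
clock: 3.25
eef_pos: [456.2, 143.7, 159.4]
tool_rot: [-1.221, 1.55, 0.433]
force: [-0.3, -0.3, 0.2]
width: -0.3
t 3.25 pos [456.2 143.7 159.4] F [-0.3 -0.3  0.2] w -0.3
shift [ 6.2  7.5 -1.6] rot [0.01  0.007 0.019] 1.3
```

Run:
```python
from h import *
save('wrist','w4');save('top','t4',(130,130,390,300),3)
```

```text
(no output)
```

View pics/w4.png

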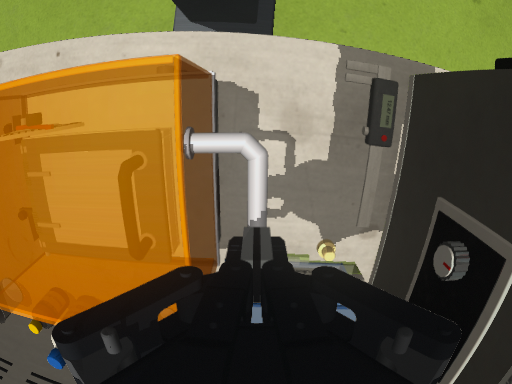

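```bash
python3 -m handwheel '-1 -20 0 0 0 0 0;-0.29 -10 7 -1 0.01 0.007 0.019;-0.29 0 0 0 0 0 0;-0.29 0 0 0 0 0 0'
python3 - <<'E'
from h import *
goal([449,141.5,144],Rdown(TH,1))
save('wrist','w5')
E
```

```text
clock: 3.75
eef_pos: [448.8, 141.9, 190.8]
tool_rot: [-1.187, 1.57, 0.457]
force: [-0.5, 0.1, -0.0]
width: 30.4
t 3.75 pos [448.8 141.9 190.8] F [-0.5  0.1 -0. ] w 30.4
shift [46.8 -0.1 -0.5] rot [0.    0.    0.001] 0.1
```

View pics/w5.png

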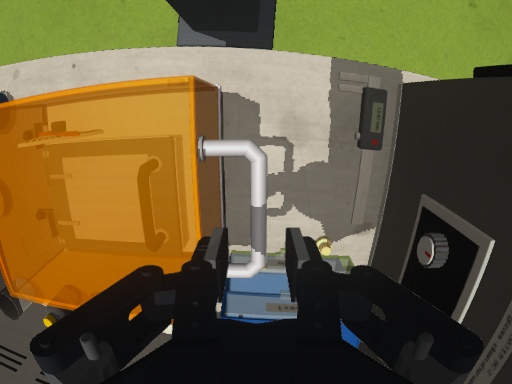

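```bash
python3 -m handwheel '-0.29 20 0 0 0 0 0;-0.29 20 0 0 0 0 0;-0.29 8 0 0 0 0 0;-0.29 0 0 0 0 0 0'
python3 - <<'E'
from h import *
goal([449,141.5,144],Rdown(TH,1))
save('wrist','w6')
E
```

```text
clock: 4.2
eef_pos: [449.2, 142.0, 140.4]
tool_rot: [-1.188, 1.569, 0.457]
force: [-1.0, -0.8, 0.9]
width: 30.2
t 4.2 pos [449.2 142.  140.4] F [-1.  -0.8  0.9] w 30.2
shift [-3.6  0.2 -0.5] rot [0.001 0.001 0.002] 0.1
```

View pics/w6.png

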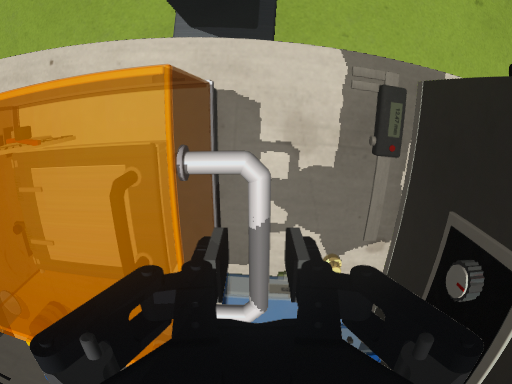

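```bash
python3 -m handwheel '-1 0 0 0 0 0 0;-1 0 0 0 0 0 0;-1 0 0 0 0 0 0'
python3 - <<'E'
from h import *
goal([449,141.5,144],Rdown(TH,1))
save('wrist','w7')
E
```

```text
clock: 4.55
eef_pos: [449.7, 143.2, 142.0]
tool_rot: [-1.013, 1.567, 0.633]
force: [-0.1, -1.8, -3.5]
width: 8.1
t 4.55 pos [449.7 143.2 142. ] F [-0.1 -1.8 -3.5] w 8.1
shift [-2.   0.9 -1.6] rot [0.002 0.002 0.004] 0.3
```

View pics/w7.png

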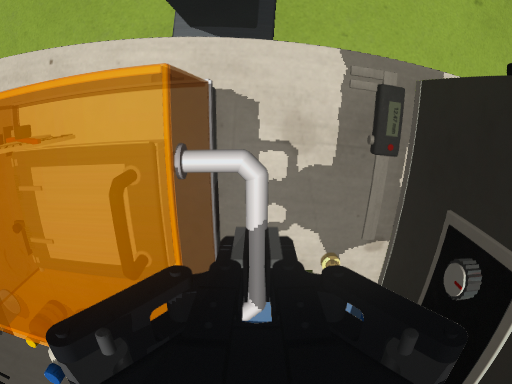

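```bash
cat >> h.py <<'E'
def arc(r,p0,p1,n):
    p=np.linspace(p0,p1,n+1)
    for a,b in zip(p,p[1:]): print(round(b,3),'x',round(-r*(np.sin(b)-np.sin(a)),1),'z',round(r*(np.cos(b)-np.cos(a)),1))
E
python3 -m handwheel '-1 -7 0 -2 0 0 0;-1 -7 0 -3 0 0 0;-1 0 0 0 0 0 0'
python3 - <<'E'
from h import *
goal([449,141.5,144],Rdown(TH,1))
arc(271.5,0.401,2.06,24)
E
```

```text
clock: 4.9
eef_pos: [450.2, 136.2, 157.2]
tool_rot: [-1.358, 1.567, 0.285]
force: [-0.1, -0.1, -3.3]
width: 8.6
t 4.9 pos [450.2 136.2 157.2] F [-0.1 -0.1 -3.3] w 8.6
shift [13.2  0.9  5.4] rot [0.    0.001 0.004] 0.2
0.47 x -17.0 z -7.9
0.539 x -16.4 z -9.1
0.608 x -15.8 z -10.2
0.678 x -15.0 z -11.2
0.747 x -14.2 z -12.3
0.816 x -13.3 z -13.2
0.885 x -12.4 z -14.1
0.954 x -11.4 z -14.9
1.023 x -10.3 z -15.7
1.092 x -9.2 z -16.3
1.161 x -8.1 z -16.9
1.231 x -6.9 z -17.5
1.3 x -5.6 z -17.9
1.369 x -4.4 z -18.2
1.438 x -3.1 z -18.5
1.507 x -1.8 z -18.7
1.576 x -0.5 z -18.8
1.645 x 0.7 z -18.7
1.714 x 2.0 z -18.7
1.784 x 3.3 z -18.5
1.853 x 4.6 z -18.2
1.922 x 5.8 z -17.8
1.991 x 7.1 z -17.4
2.06 x 8.2 z -16.9
```

```bash
python3 -m handwheel '-1 -16 0 -9 0 0 0;-1 -16 0 -10 0 0 0;-1 -15 0 -11 0 0 0;-1 -14 0 -12 0 0 0'
python3 - <<'E'
from h import *
goal([449,141.5,144],Rdown(TH,1))
save('wrist','w8')
E
```

```text
clock: 5.3
eef_pos: [453.2, 94.6, 219.5]
tool_rot: [-1.03, 1.566, 0.616]
force: [0.9, -0.1, -5.6]
width: 7.7
t 5.3 pos [453.2  94.6 219.5] F [ 0.9 -0.1 -5.6] w 7.7
shift [75.6  1.  46.9] rot [0.002 0.002 0.004] 0.3
```

View pics/w8.png

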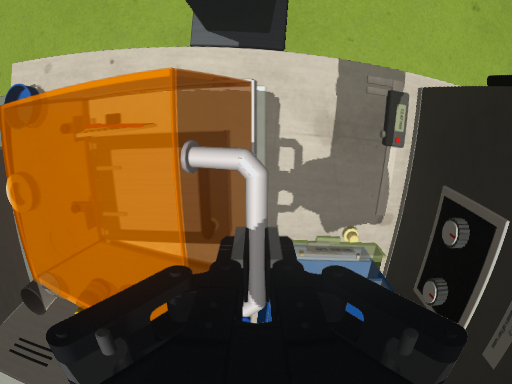

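```bash
python3 -m handwheel '-1 -13.5 0 -13 0 0 0;-1 -12.5 0 -14 0 0 0;-1 -11.5 0 -15 0 0 0;-1 -10.5 0 -16 0 0 0;-1 -9 0 -16.5 0 0 0'
python3 - <<'E'
from h import *
goal([449,141.5,144],Rdown(TH,1))
s=ctrl.read_state();print(s['qpos'].round(2))
y=250+(s['eef_pos'][1]-142.7)/np.cos(TH);z=106+s['eef_pos'][2]-142
print(y,z,np.hypot(y,z),np.arctan2(z,y))
E
```

```text
clock: 5.85
eef_pos: [458.9, 20.2, 279.1]
tool_rot: [-0.912, 1.561, 0.734]
force: [1.0, 0.5, -3.0]
width: 7.6
t 5.85 pos [458.9  20.2 279.1] F [ 1.   0.5 -3. ] w 7.6
shift [135.9   1.8 120.9] rot [0.002 0.006 0.008] 0.6
[-0.17  0.27  0.09  1.94 -0.04  0.93  1.59]
127.17945729576515 243.138526748164 274.3919779208441 1.0888603197187967
```

```bash
python3 -m handwheel '-1 -7 0 -17 0 0 0;-1 -6 0 -17.5 0 0 0;-1 -5 0 -18 0 0 0;-1 -4 0 -18 0 0 0;-1 -3 0 -18.5 0 0 0;-1 -1.5 0 -18.5 0 0 0'
python3 - <<'E'
from h import *
goal([449,141.5,144],Rdown(TH,1))
s=ctrl.read_state();print(s['qpos'].round(2))
y=250+(s['eef_pos'][1]-142.7)/np.cos(TH);z=106+s['eef_pos'][2]-142
print(y,z,np.hypot(y,z),np.arctan2(z,y))
save('wrist','w9')
E
```

```text
clock: 6.45
eef_pos: [466.0, -79.3, 311.3]
tool_rot: [-0.511, 1.546, 1.142]
force: [-3.3, 1.1, 5.6]
width: 5.2
t 6.45 pos [466.  -79.3 311.3] F [-3.3  1.1  5.6] w 5.2
shift [172.    0.8 217.9] rot [0.009 0.021 0.012] 1.5
[ 0.02  0.26  0.14  1.86 -0.07  1.02  1.84]
27.35883960500513 275.3045642152663 276.66063901879875 1.4717449110973493
```

View pics/w9.png

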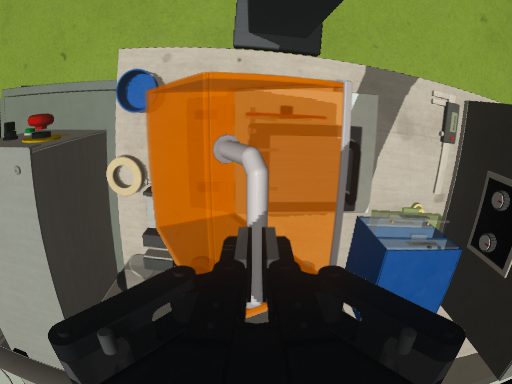

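```bash
python3 -m handwheel '-1 3 0 -18 0 0 0;-1 4 0 -18.5 0 0 0;-1 4 0 -18.5 0 0 0;-1 3.5 0 -18.5 0 0 0'
python3 - <<'E'
from h import *
goal([449,141.5,144],Rdown(TH,1))
s=ctrl.read_state();print(s['qpos'].round(2))
y=250+(s['eef_pos'][1]-142.7)/np.cos(TH);z=106+s['eef_pos'][2]-142
print(y,z,np.hypot(y,z),np.arctan2(z,y))
save('wrist','w10');save('top','t10',(130,130,390,300),3)
E
```

```text
clock: 6.9
eef_pos: [479.6, -160.1, 311.9]
tool_rot: [-1.292, 1.53, 0.358]
force: [-0.7, -0.4, -0.5]
width: 0.1
t 6.9 pos [ 479.6 -160.1  311.9] F [-0.7 -0.4 -0.5] w 0.1
shift [170.9  13.3 301.2] rot [0.006 0.011 0.04 ] 2.4
[ 0.15  0.3   0.18  1.8  -0.09  1.02  2.02]
-53.611066782114506 275.8842957259533 281.0449983716515 1.7627287281475772
```

View pics/w10.png

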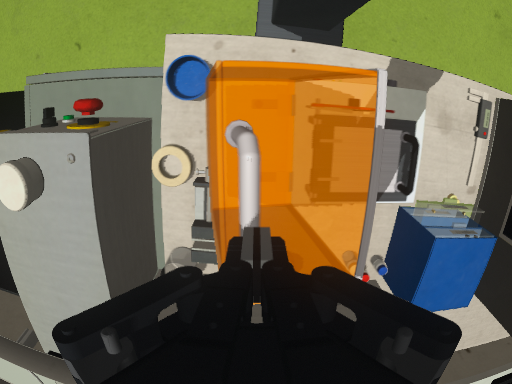

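```bash
python3 -m handwheel '-1 -20 0 0 0 0 0;-1 -10 0 0 0 0 0;-1 0 0 0 0 0 0;-1 0 0 0 0 0 0;-1 0 0 0 0 0 0;-1 0 0 0 0 0 0'
python3 - <<'E'
from h import *
save('wrist','w11');save('scene','s11',(140,110,400,330),2.7)
E
```

```text
clock: 7.6
eef_pos: [476.5, -156.9, 338.8]
tool_rot: [-1.132, 1.535, 0.518]
force: [-0.1, 0.3, -0.9]
width: 0.1
```

View pics/w11.png

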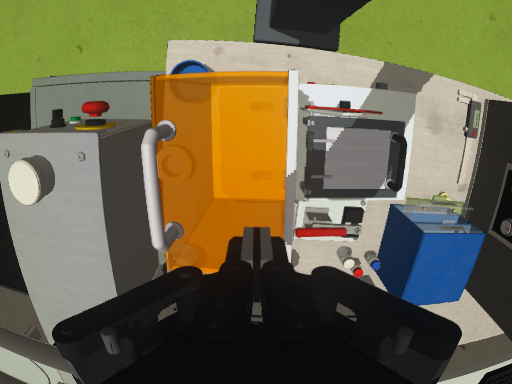

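View pics/s11.png

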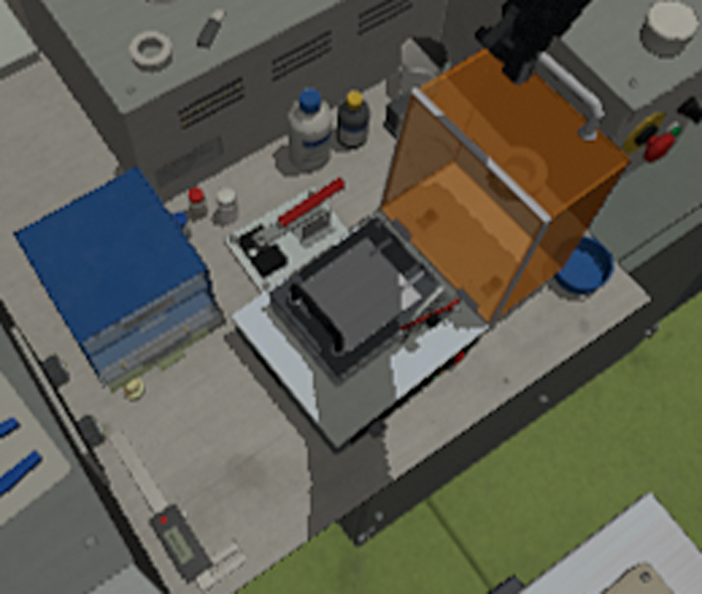

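```bash
python3 - <<'E'
from h import *
S=lambda x,y:(140+x/2.7,110+y/2.7)
for p in[(297,297),(338,345),(317,321)]: print('cbar',onz('scene',*S(*p),127).round(1))
goal([460,40,290],Rdown(TH,1))
E
python3 -m handwheel '-0.29 -20 0 0 0 0 0;-0.29 -10 0 20 0 0 0;-0.29 0 0 40 0 0 0;-0.29 0 0 45 0 0 0;-0.29 0 0 45 0 0 0;-0.29 0 0 45 0 0 0;-0.29 0 0 5 0 0 0'
python3 - <<'E'
from h import *
goal([460,60,290],Rdown(TH,1))
save('wrist','w12');save('top','t12',(130,130,390,300),3)
E
```

```text
cbar [491.4  58.9 127. ]
cbar [425.7  54.1 127. ]
cbar [458.4  56.9 127. ]
t 7.7 pos [ 476.5 -157.   338.9] F [-0.6  0.6 -0. ] w 0.0
shift [ 51.8   2.5 197. ] rot [0.006 0.015 0.032] 2.1
clock: 8.4
eef_pos: [459.5, 46.3, 371.0]
tool_rot: [-1.111, 1.537, 0.531]
force: [0.5, -0.3, 0.2]
width: 30.1
t 8.4 pos [459.5  46.3 371. ] F [ 0.5 -0.3  0.2] w 30.1
shift [81.2  1.  12.4] rot [-0.002  0.015  0.03 ] 1.9
```

View pics/w12.png

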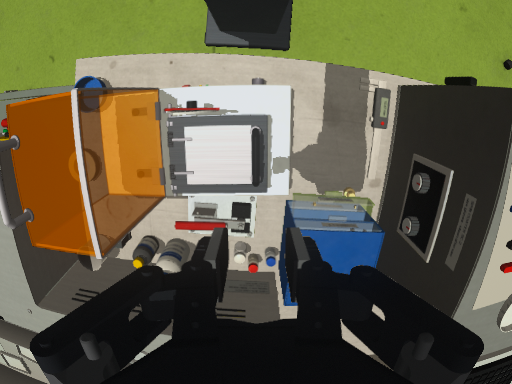

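View pics/t12.png

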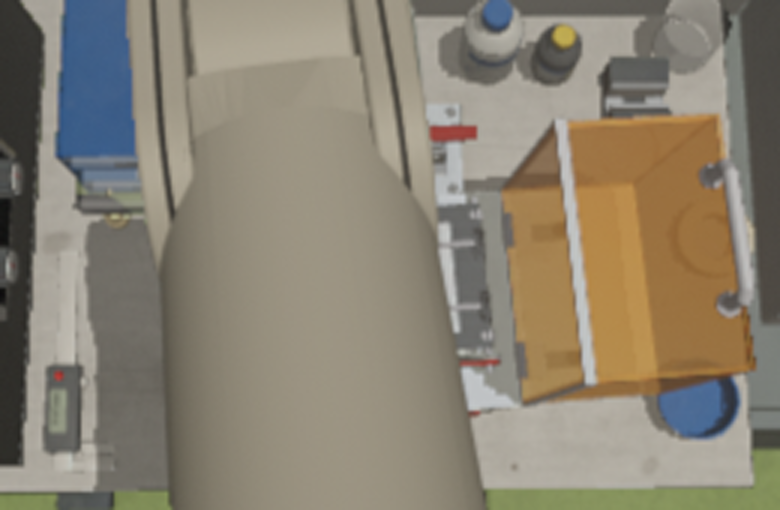

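```bash
python3 -m handwheel '-0.29 35 0 4 0 0.01 0.02;-0.29 35 0 4 0 0 0.01;-0.29 35 0 2 0 0 0;-0.29 25 0 0 0 0 0;-0.29 0 0 0 0 0 0;-0.29 0 0 0 0 0 0'
python3 - <<'E'
from h import *
goal([458,57,116],Rdown(TH,1))
c=camera_params('wrist');print(c)
save('wrist','w13');
im=cv2.imread('pics/w13_raw.png')[60:260,60:340];cv2.imwrite('pics/w13z.png',cv2.resize(im,None,fx=2.8,fy=2.8,interpolation=cv2.INTER_CUBIC))
E
```

```text
clock: 9.1
eef_pos: [464.6, 40.3, 238.3]
tool_rot: [-2.36, 1.564, -0.74]
force: [-0.0, -0.0, 0.3]
width: 30.5
t 9.1 pos [464.6  40.3 238.3] F [-0.  -0.   0.3] w 30.5
shift [122.2   6.4  17.6] rot [-0.023 -0.005  0.004] 1.4
{'fx': 297.3186396354542, 'fy': 297.3186396354542, 'cx': 256.34922338618236, 'cy': 189.3538247703751, 'eye': array([392.14526714,  37.09826614, 400.20689482]), 'orientation': array([-0.28964766,  0.0040664 ,  1.6196948 ])}
```

View pics/w13.png

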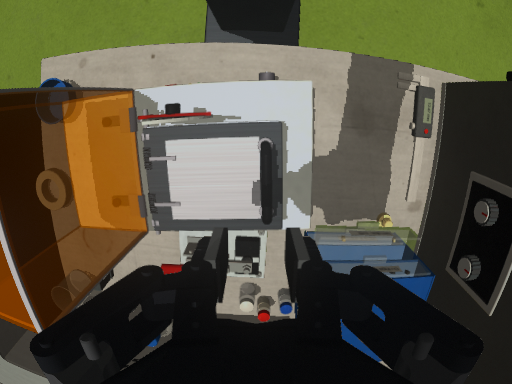

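View pics/w13z.png

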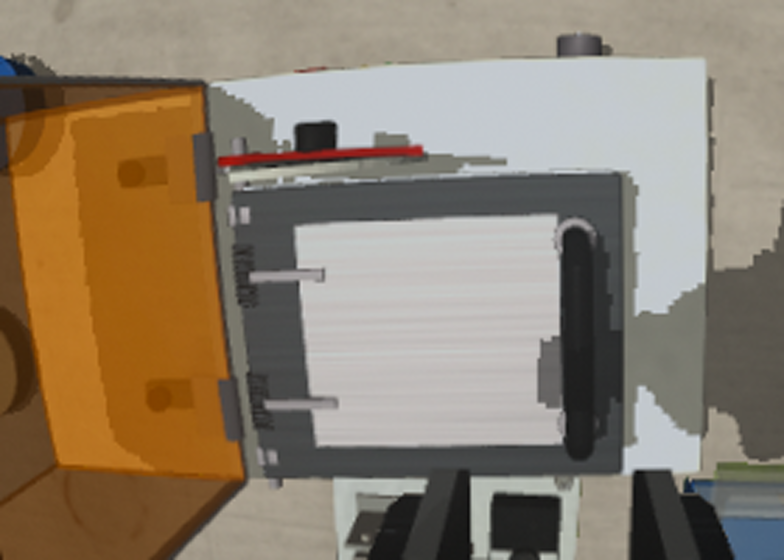

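```bash
python3 - <<'E'
from h import *
c=camera_params('wrist')
W=lambda x,y:(60+x/2.8,60+y/2.8)
a=onz('wrist',*W(575,236),127,c);b=onz('wrist',*W(580,450),127,c);m=(a+b)/2
print(a.round(1),b.round(1),m.round(1),np.linalg.norm(a-b))
S=lambda x,y:(140+x/2.7,110+y/2.7)
ms=onz('scene',*S(317,321),127);print(ms)
print(tri(ray('wrist',*W(577,343),c),ray('scene',*S(317,321))))
ex=np.array([np.cos(TH),np.sin(TH),0]);ey=np.array([-np.sin(TH),np.cos(TH),0])
bar=np.array([*((m+ms)/2)[:2],127]); H=bar-128*ey-np.array([0,0,36]); print('hinge',H)
# cover corners z=95
for p in[(232,188),(625,172),(622,472),(260,478)]:
    q=onz('wrist',*W(*p),95,c); print('cover corner',q.round(1),'local',((q-H)@ex).round(1),((q-H)@ey).round(1))
# index tip: ray with circle r=100 about hinge axis
from scipy.optimize import brentq
for nm,(e,d) in[('w',ray('wrist',*W(422,151),c)),('s',ray('scene',*S(460,302)))]:
    # param: point distance from axis =100
    f=lambda t:np.hypot((e+d*t-H)@ey,(e+d*t-H)[2])-100
    ts=np.linspace(100,1300,4000);v=np.array([f(t) for t in ts]);i=np.where(v[:-1]*v[1:]<0)[0]
    for k in i:
        t=brentq(f,ts[k],ts[k+1]);q=e+d*t-H;print(nm,'tip x',q@ex,'ang',np.arctan2(q[2],q@ey))
E
python3 - <<'E'
import cv2
im=cv2.imread('pics/s11_raw.png')[200:260,260:340];cv2.imwrite('pics/s11z.png',cv2.resize(im,None,fx=9,fy=9,interpolation=cv2.INTER_CUBIC))
E
```

```text
[429.8  46.1 127. ] [505.6  52.2 127. ] [467.7  49.1 127. ] 76.09407455360268
[458.43319456  56.90729992 127.        ]
(array([471.95263833,  49.55479705,  95.47132162]), np.float64(5.843859809544909))
hinge [472.39556642 -74.63057637  91.        ]
cover corner [419.6 -85.1  95. ] local -53.5 -6.6
cover corner [409.4  64.1  95. ] local -52.7 143.0
cover corner [527.7  71.5  95. ] local 65.8 141.7
cover corner [540.1 -79.1  95. ] local 67.2 -9.4
w tip x -64.39613787037473 ang 0.6733359625883263
w tip x -59.9497913358375 ang -0.9869939191339419
s tip x -91.4922601955001 ang 1.266922320674269
s tip x -48.76040645349965 ang -2.0483685392732447
```

View pics/s11z.png

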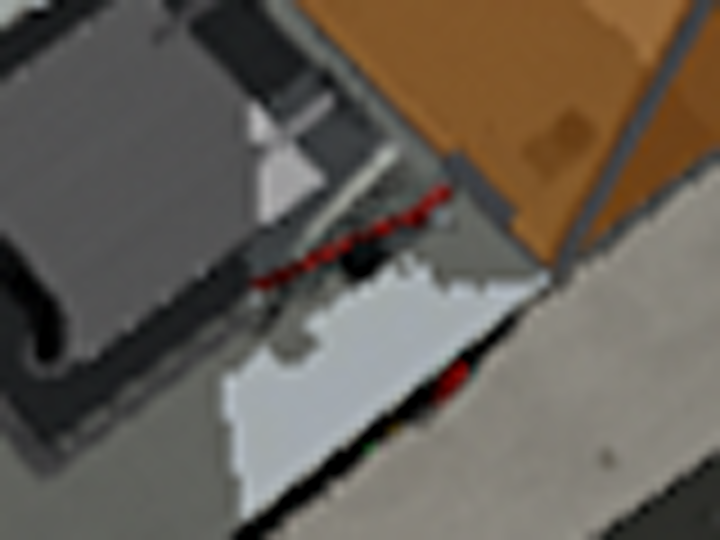

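```bash
python3 -m handwheel '-0.29 15 0 8 -0.02 0 0;-0.29 15 0 2 0 0 0;-0.29 0 0 0 0 0 0;-0.29 0 0 0 0 0 0'
python3 - <<'E'
from h import *
goal([462,52,116],Rdown(TH,1))
c=camera_params('wrist');print(c['eye'])
save('wrist','w14');print(camera_params('wrist')['eye'])
im=cv2.imread('pics/w14_raw.png')[60:260,60:340];cv2.imwrite('pics/w14z.png',cv2.resize(im,None,fx=2.8,fy=2.8,interpolation=cv2.INTER_CUBIC))
im=cv2.imread('pics/s11_raw.png')[190:280,220:320];cv2.imwrite('pics/s11y.png',cv2.resize(im,None,fx=6,fy=6,interpolation=cv2.INTER_CUBIC))
E
```

```text
clock: 9.55
eef_pos: [469.5, 48.2, 213.9]
tool_rot: [-1.844, 1.553, -0.207]
force: [0.1, 0.6, 0.5]
width: 30.2
t 9.55 pos [469.5  48.2 213.9] F [0.1 0.6 0.5] w 30.2
shift [97.8  8.9  4.7] rot [-0.007 -0.005  0.017] 1.1
[395.09968681  43.75140678 374.89317117]
[395.10223651  43.71590638 374.93814297]
```

View pics/w14z.png

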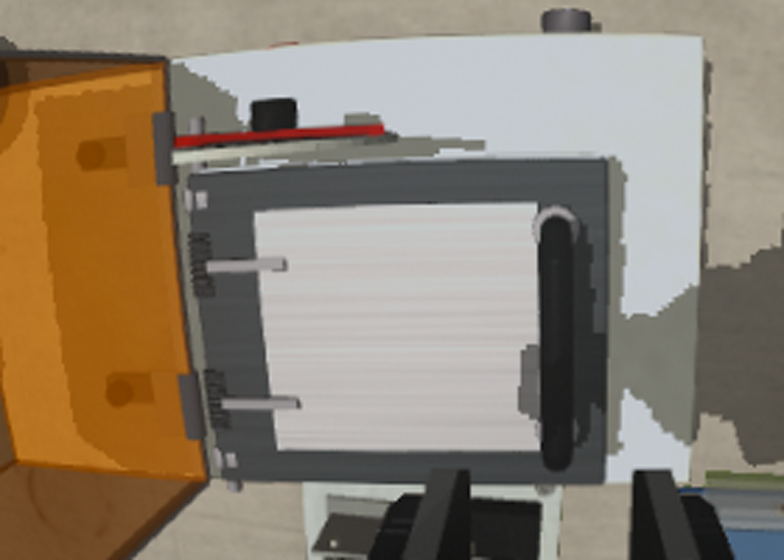

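View pics/s11y.png

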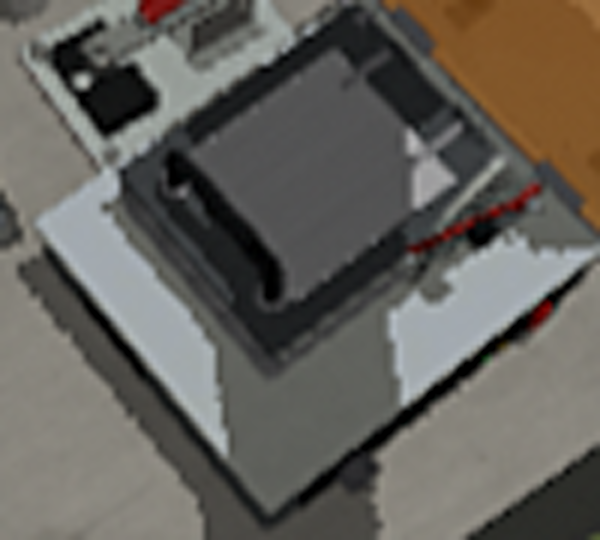

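```bash
cat >> h.py <<'E'
from scipy.optimize import brentq
ex=np.array([np.cos(TH),np.sin(TH),0]);ey=np.array([-np.sin(TH),np.cos(TH),0])
def circ(e,d,H,r):
    f=lambda t:np.hypot((e+d*t-H)@ey,(e+d*t-H)[2])-r
    ts=np.linspace(100,1300,4000);v=np.array([f(t) for t in ts]);k=np.where(v[:-1]*v[1:]<0)[0]
    if len(k)==0: return None
    t=brentq(f,ts[k[0]],ts[k[0]+1]);q=e+d*t-H;return q@ex,np.arctan2(q[2],q@ey)
E
python3 - <<'E'
from h import *
c=camera_params('wrist')
W=lambda x,y:(60+x/2.8,60+y/2.8)
Y=lambda x,y:(220+x/6,190+y/6)
a=onz('wrist',*W(556,228),127,c);b=onz('wrist',*W(557,458),127,c);print(a,b,(a+b)/2)
sa=onz('scene',*Y(188,160),127);sb=onz('scene',*Y(276,262),127);print(sa,sb,(sa+sb)/2)
print(tri(ray('wrist',*W(557,335),c),ray('scene',*Y(230,208))))
m=(a+b)/2; 
for bar in (m,(m+(sa+sb)/2)/2):
    H=bar-128*ey-np.array([0,0,36]);print('H',H.round(1))
    for q in[(188,174),(610,158),(606,483),(210,478)]:
        q=onz('wrist',*W(*q),95,c); print('corner',((q-H)@ex).round(1),((q-H)@ey).round(1))
    print('tip w',circ(*ray('wrist',*W(383,129),c),H,100),'s',circ(*ray('scene',289.1,231.6),H,100))
print('tip tri',tri(ray('wrist',*W(383,129),c),ray('scene',289.1,231.6)))
E
```

```text
[430.21514165  46.80393748 127.        ] [504.75449274  52.14094563 127.        ] [467.48481719  49.47244155 127.        ]
[497.65760553  50.30091172 127.        ] [434.12644432  45.58261697 127.        ] [465.89202493  47.94176435 127.        ]
(array([462.9385034 ,  49.53584666, 134.66586664]), np.float64(3.22215662894862))
H [476.8 -78.2  91. ]
corner -56.5 -2.9
corner -56.6 146.3
corner 61.9 146.2
corner 61.7 -8.9
tip w (np.float64(-68.79505187312627), np.float64(0.6217653290278391)) s (np.float64(-72.94757089517097), np.float64(0.6204352989446338))
H [476. -79.  91.]
corner -55.6 -2.2
corner -55.7 147.0
corner 62.8 146.9
corner 62.6 -8.2
tip w (np.float64(-67.93192117844832), np.float64(0.6123090784161682)) s (np.float64(-71.93045630566547), np.float64(0.6121868872217335))
tip tri (array([402.3050393 ,  -5.89426232, 135.21656295]), np.float64(1.9741587594811794))
```

```bash
python3 - <<'E'
from h import *
goal([466.5,49,106],Rdown(TH,1))
E
python3 -m handwheel '-0.29 25 3 1 -0.007 -0.005 0.017;-0.29 25 0 0 0 0 0;-0.29 25 0 0 0 0 0;-0.29 0 0 0 0 0 0'
python3 - <<'E'
from h import *
goal([466.5,49,106],Rdown(TH,1))
save('wrist','w15')
E
```

```text
t 9.6 pos [469.6  48.2 214. ] F [0.2 0.3 0.4] w 30.2
shift [107.9   4.9   1.5] rot [-0.007 -0.005  0.017] 1.1
clock: 10.0
eef_pos: [472.6, 48.6, 142.6]
tool_rot: [-1.49, 1.558, 0.153]
force: [-0.7, 0.4, 0.7]
width: 30.1
t 10.0 pos [472.6  48.6 142.6] F [-0.7  0.4  0.7] w 30.1
shift [36.6  6.5  0.8] rot [-0.001  0.001  0.013] 0.7
```

View pics/w15.png

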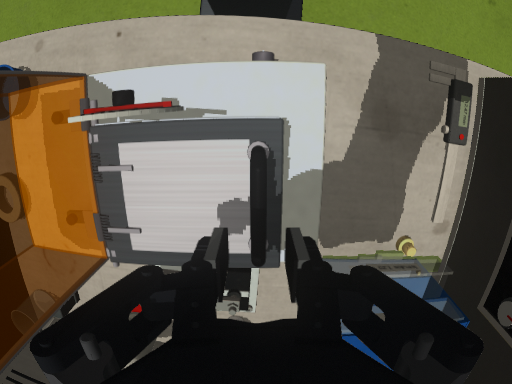

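```bash
python3 -m handwheel '-0.29 15 3 0.5 0 0 0.01;-0.29 15 2 0 0 0 0;-0.29 6 0 0 0 0 0;-0.29 0 0 0 0 0 0'
python3 - <<'E'
from h import *
goal([466.5,49,106],Rdown(TH,1))
save('wrist','w16')
E
```

```text
clock: 10.45
eef_pos: [473.1, 49.3, 110.3]
tool_rot: [-1.433, 1.557, 0.209]
force: [-0.0, 0.4, 0.6]
width: 30.0
t 10.45 pos [473.1  49.3 110.3] F [-0.   0.4  0.6] w 30.0
shift [4.3 6.6 0.2] rot [-0.002  0.002  0.013] 0.8
```

View pics/w16.png

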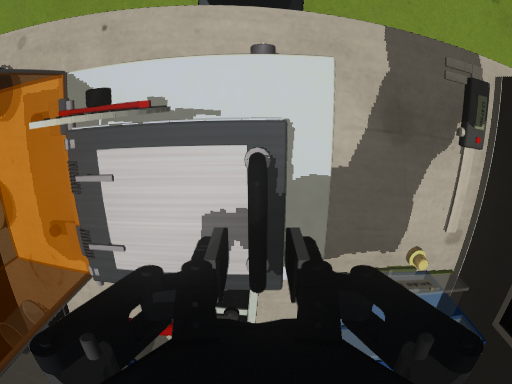

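```bash
python3 -m handwheel '-0.29 3 8 0 0 0 0.015;-0.29 2 3 0 0 0 0;-0.29 0 0 0 0 0 0'
python3 - <<'E'
from h import *
goal([466.5,49,106],Rdown(TH,1))
E
```

```text
clock: 10.8
eef_pos: [462.4, 48.6, 106.5]
tool_rot: [-0.02, 1.569, 1.622]
force: [0.1, -0.5, 0.1]
width: 30.3
t 10.8 pos [462.4  48.6 106.5] F [ 0.1 -0.5  0.1] w 30.3
shift [ 0.5 -4.1  0.1] rot [-0.002  0.002  0.   ] 0.2
```

```bash
python3 -m handwheel '-1 0 0 0 0 0 0;-1 0 0 0 0 0 0;-1 0 0 0 0 0 0;-1 0 0 0 0 0 0'
python3 - <<'E'
from h import *
goal([466.5,49,106],Rdown(TH,1))
save('wrist','w17')
E
```

```text
clock: 11.2
eef_pos: [462.4, 49.0, 107.1]
tool_rot: [-0.215, 1.568, 1.428]
force: [0.3, 0.5, -0.4]
width: 6.7
t 11.2 pos [462.4  49.  107.1] F [ 0.3  0.5 -0.4] w 6.7
shift [ 1.1 -4.1 -0.3] rot [-0.001  0.003  0.001] 0.2
```

View pics/w17.png

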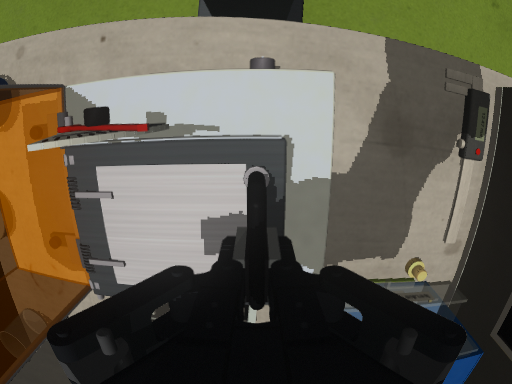

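```bash
python3 -m handwheel '-1 -5 0 -0.6 0 -0.04 0;-1 -5 0 -0.6 0 -0.04 0;-1 -5 0 -0.6 0 -0.04 0;-1 -5 0 -0.6 0 -0.04 0'
python3 - <<'E'
from h import *
s=ctrl.read_state();print(s['width'],s['force'].round(1),s['eef_pos'].round(1));print(R.from_euler('xyz',s['tool_rot']).as_matrix()[:,0].round(3))
save('wrist','w18')
E
```

```text
clock: 11.65
eef_pos: [462.6, 45.6, 125.8]
tool_rot: [0.001, 1.405, 1.648]
force: [-0.5, 0.0, -4.0]
width: 6.7
6.675772770549456 [-0.5  0.  -4. ] [462.6  45.6 125.8]
[-0.013  0.164 -0.986]
```

View pics/w18.png

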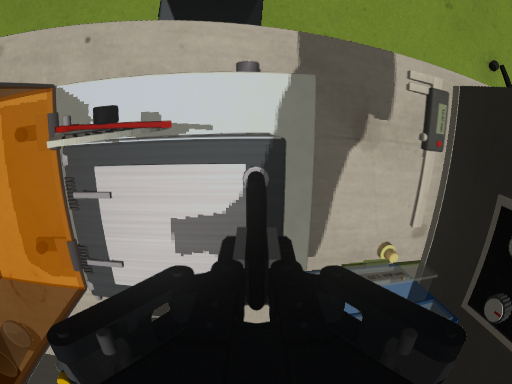

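```bash
python3 -m handwheel '-1 -5.2 0 -0.6 0 -0.04 0;-1 -5.2 0 -0.6 0 -0.04 0;-1 -5.2 0 -0.6 0 -0.04 0;-1 -5.2 0 -0.6 0 -0.04 0;-1 -5.2 0 -0.6 0 -0.04 0;-1 -5.2 0 -0.6 0 -0.04 0;-1 -4 0 -0.5 0 -0.03 0'
cat >> h.py <<'E'
H=np.array([476.2,-78.7,91])
def est():
    s=ctrl.read_state(); Rm=R.from_euler('xyz',s['tool_rot']).as_matrix()
    x=Rm[:,0]; tilt=np.arctan2(x@ey,-x[2])
    bar=s['eef_pos']-x*20.5-H
    print('t',round(s['clock'],2),'w',round(s['width'],1),'F',s['force'].round(1),'tilt',tilt.round(3),'bar r',np.hypot(bar@ey,bar[2]).round(1),'ang',(np.arctan2(bar[2],bar@ey)-np.arctan2(36,128)).round(4))
E
python3 - <<'E'
from h import *
est()
save('wrist','w19')
E
```

```text
clock: 12.4
eef_pos: [463.6, 32.1, 158.0]
tool_rot: [0.002, 1.122, 1.647]
force: [0.2, 2.2, -3.0]
width: 6.6
t 12.4 w 6.6 F [ 0.2  2.2 -3. ] tilt 0.449 bar r 133.4 ang 0.4208
```

View pics/w19.png

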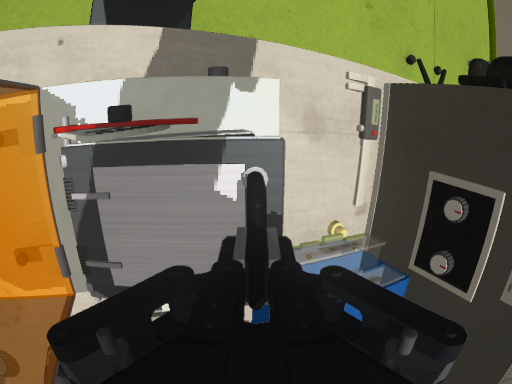

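Run:
```python
from h import *
c=camera_params('wrist')
save('scene','s19',(225,180,345,270),6)
im=cv2.imread('pics/w19_raw.png')[95:215,40:300];cv2.imwrite('pics/w19z.png',cv2.resize(im,None,fx=3,fy=3,interpolation=cv2.INTER_CUBIC))
for u in(196,197,198): print(circ(*ray('wrist',u,121,c),H,100))
est()
```

```text
(np.float64(-68.29396653283008), np.float64(0.654256026827571))
(np.float64(-68.20847033458097), np.float64(0.6405900482685122))
(np.float64(-68.11922219045053), np.float64(0.6262120334015497))
t 12.5 w 6.5 F [ 0.8  4.6 -2.8] tilt 0.449 bar r 133.4 ang 0.4205
```

View pics/w19z.png

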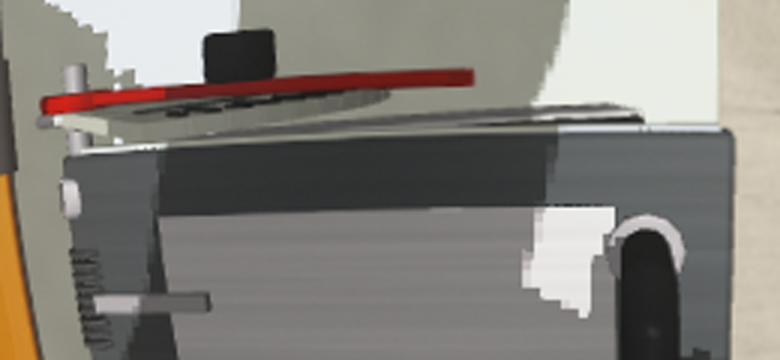

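View pics/s19.png

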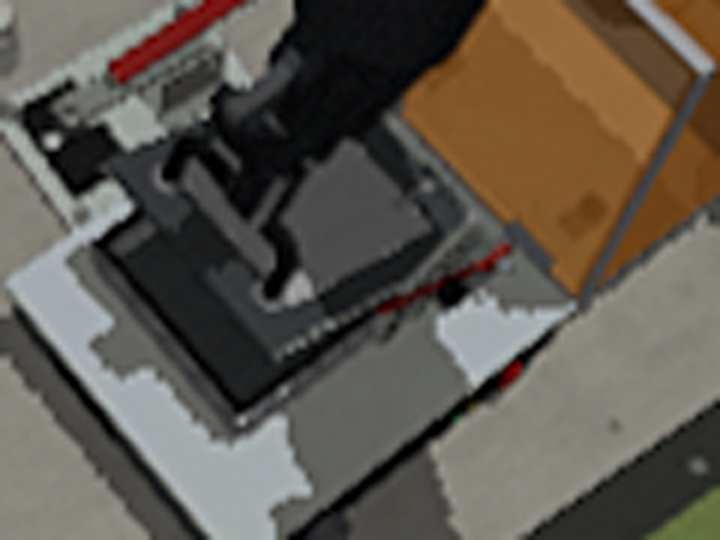

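Run:
```python
from h import *
c=camera_params('wrist')
r=np.hypot(147,4)
for H2 in (H,H+[0,1,0],H+[0,0,2]):
  for u in(283.5,284.3,285): 
    e,d=ray('wrist',u,138.3,c)
    # closest-plane approach: intersect circle; also plane x=-57
    k=circ(e,d,H2,r); print(k and (k[0].round(1),(k[1]-4/147).round(4)), end=' ')
    P=lambda xx:e+d*((xx-(e-H2)@ex)/(d@ex))-H2
    q=P(-57);print('plane',np.hypot(q@ey,q[2]).round(1),np.arctan2(q[2],q@ey).round(3))
  print('tip',circ(*ray('wrist',197.7,120.3,c),H2,100))
```

```text
(np.float64(-60.9), np.float64(0.6882)) plane 145.1 0.48
(np.float64(-60.6), np.float64(0.673)) plane 145.5 0.479
(np.float64(-60.4), np.float64(0.6578)) plane 146.0 0.479
tip (np.float64(-68.50345625562427), np.float64(0.6274966499216861))
(np.float64(-61.4), np.float64(0.719)) plane 144.2 0.478
(np.float64(-61.2), np.float64(0.7066)) plane 144.7 0.478
(np.float64(-61.0), np.float64(0.6947)) plane 145.1 0.478
tip (np.float64(-68.67743707260446), np.float64(0.6530960257758986))
(np.float64(-61.6), np.float64(0.7247)) plane 144.2 0.467
(np.float64(-61.5), np.float64(0.7129)) plane 144.6 0.467
(np.float64(-61.3), np.float64(0.7017)) plane 145.0 0.467
tip (np.float64(-68.6554490089819), np.float64(0.6410014816300598))
```

```bash
python3 -m handwheel '-1 -5.2 0 -0.6 0 -0.04 0;-1 -5.2 0 -0.6 0 -0.04 0;-1 -5.2 0 -0.6 0 -0.04 0;-1 -5.2 0 -0.6 0 -0.04 0;-1 0 0 0 0 0 0'
python3 - <<'E'
from h import *
est()
c=dict(camera_params('wrist'));c['eye']=np.array([392.14526714,37.09826614,400.20689482]);c['orientation']=np.array([-0.28964766,0.0040664,1.6196948])
print('w13 tip',circ(*ray('wrist',210.7,113.9,c),H,100))
print('s11 tip',circ(*ray('scene',289.1,231.6),H,100))
save('scene','s20',(240,195,330,255),8);save('top','t20',(200,150,330,280),5);save('wrist','w20',(40,95,300,215),3)
E
```

```text
clock: 13.0
eef_pos: [464.4, 21.2, 173.8]
tool_rot: [0.004, 0.958, 1.65]
force: [0.9, 4.6, -2.7]
width: 6.7
t 13.0 w 6.7 F [ 0.9  4.6 -2.7] tilt 0.612 bar r 133.3 ang 0.5687
w13 tip (np.float64(-67.80485349965498), np.float64(0.6123903204411861))
s11 tip (np.float64(-72.18094757875897), np.float64(0.6149819130333758))
```

View pics/s20.png

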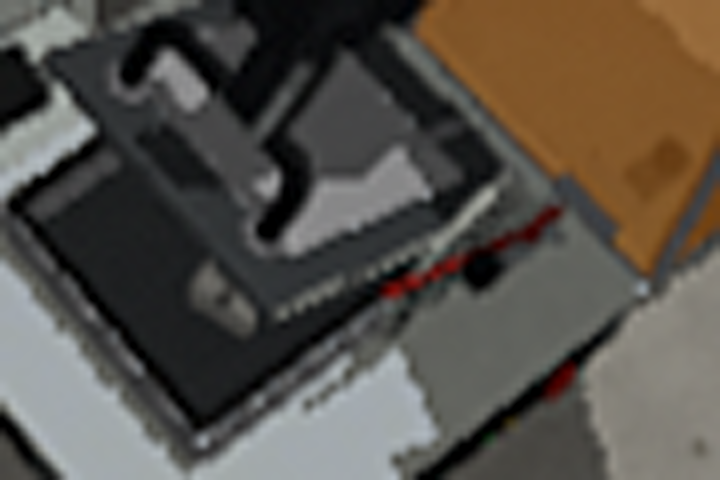

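View pics/t20.png

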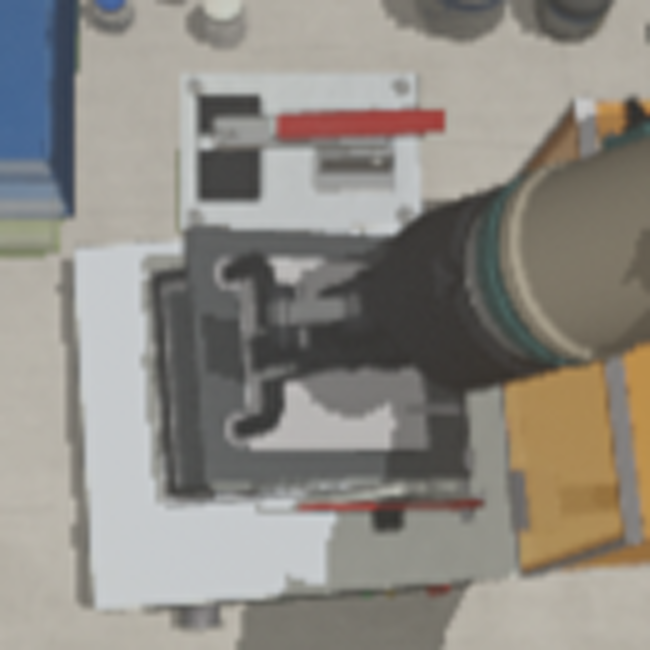

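View pics/w20.png

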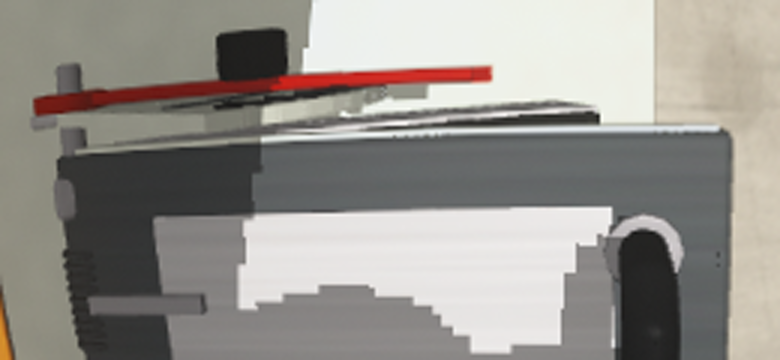

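```bash
cat > m.py <<'E'
from h import *
def slope(n,x,al,r0,r1):
    P=lambda r:H+ex*x+ey*r*np.cos(al)+np.array([0,0,r*np.sin(al)])
    a=np.array(proj(n,P(r0)));b=np.array(proj(n,P(r1)));return a,b
def ang(v): return np.arctan2(v[1],v[0])
def run(n,f,redbox,whitepts):
    im=cv2.imread(f).astype(int);b,g,r=im[...,0],im[...,1],im[...,2]
    m=(r>g+40)&(r>b+40)&(g<90); u0,v0,u1,v1=redbox
    k=np.zeros_like(m);k[v0:v1,u0:u1]=1;vs,us=np.where(m&k);w=(r-g)[vs,us]
    l=cv2.fitLine(np.stack([us,vs],1).astype(np.float32),cv2.DIST_L2,0,.01,.01).ravel()
    print(n,'red n',len(us),'dir',np.degrees(np.arctan2(l[1],l[0])).round(2),'u',us.min(),us.max(),'cen',l[2:].round(1))
    for al in(.5,.55,.6,.65,.7):
        a,bb=slope(n,-70,al,20,100);d=bb-a;a2,b2=slope(n,-57,al,70,145);d2=b2-a2
        dd=lambda d:((np.degrees(np.arctan2(d[1],d[0]))+90)%180-90).round(2)
        print(al,'idx',dd(d),'tip',bb.round(1),'| cov',dd(d2),a2.round(1),b2.round(1))
run('scene','pics/s20_raw.png',(280,215,314,238),None)
run('top','pics/t20_raw.png',(250,245,300,255),None)
im=cv2.imread('pics/s20_raw.png')
print(im[225:240,270:300].min(2))
E
python3 m.py
```

```text
scene red n 34 dir -32.06 u 288 313 cen [300.4 224.3]
0.5 idx -27.86 tip [286.5 233.7] | cov -27.13 [290.2 226.6] [272.3 235.7]
0.55 idx -26.34 tip [287.3 232.6] | cov -25.54 [290.8 225.8] [273.5 234. ]
0.6 idx -24.63 tip [288.3 231.4] | cov -23.75 [291.5 224.9] [274.8 232.2]
0.65 idx -22.68 tip [289.2 230.1] | cov -21.72 [292.1 224.1] [276.3 230.4]
0.7 idx -20.44 tip [290.3 228.9] | cov -19.39 [292.8 223.2] [277.8 228.5]
top red n 18 dir -2.03 u 262 294 cen [272.8 250.8]
0.5 idx -1.79 tip [256.1 252.2] | cov -1.39 [266.8 246.3] [238.2 247. ]
0.55 idx -1.44 tip [257.2 251.9] | cov -0.98 [267.6 246.1] [239.7 246.6]
0.6 idx -1.06 tip [258.4 251.7] | cov -0.55 [268.5 245.9] [241.4 246.2]
0.65 idx -0.65 tip [259.6 251.4] | cov -0.08 [269.4 245.7] [243.2 245.7]
0.7 idx -0.2 tip [261.  251.2] | cov 0.43 [270.3 245.5] [245.2 245.3]
[[ 62  96  84  51  65 110 149 144 124 112  65  36  45  47  48  49  50  49
   48  45  54  85  89  99 139 126  69  59  59  40]
 [ 47  64  95  80  76  90 123 115  65  38  44  48  49  49  49  50  49  45
   53  77  93  92  89  82 115  82  49  60  30   4]
 [ 50  47  52
[... 912 characters left out ...]
 16  10  43  76  82  71
   75  53  19  64  97  97  95  92  92  92  93  93]
 [ 73  76  28  32  37  23  27  27  28  26  21   5   4  49  93  89  57  68
   72  47  50  89  95  93  92  91  91  91  92  93]
 [ 64  52  23  26  27  30  30  29  27  19   3  25  62  76  99  74  67  69
   58  48  79  98  93  92  92  91  91  92  92  93]
 [ 38  30  29  30  30  31  28  22  13   0  40  92  78  71  68  85  84  82
   71  82  94  93  93  93  92  91  92  92  92  93]
 [ 28  30  31  30  30  30  20   5  25  68  90 104  50  60  70  85  93  89
  103 127  84  89  91  92  92  92  91  92  92  93]
 [ 31  32  30  30  29  19   6  28  76 104  91  64  99 119  82  91  87  99
  145 167 122  85  91  93  93  93  92  92  92  95]]
```

```bash
python3 -m handwheel '-1 -3 0 -0.3 0 -0.02 0;-1 -2.5 0 -0.3 0 -0.02 0;-1 0 0 0 0 0 0;-1 0 0 0 0 0 0'
python3 - <<'E'
from h import *
est()
save('scene','s21',(255,205,325,250),11);save('top','t21',(230,230,310,260),9);est()
E
```

```text
clock: 13.55
eef_pos: [464.6, 18.0, 177.6]
tool_rot: [0.002, 0.92, 1.651]
force: [0.8, 3.9, -2.9]
width: 6.9
t 13.55 w 6.9 F [ 0.8  3.9 -2.9] tilt 0.651 bar r 133.4 ang 0.6068
t 13.65 w 6.1 F [ 0.5  3.1 -3.8] tilt 0.65 bar r 133.4 ang 0.6068
```

View pics/s21.png

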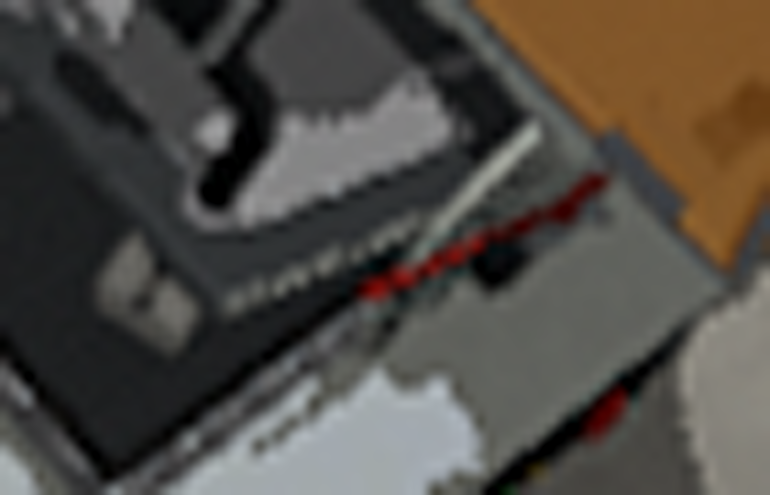

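View pics/t21.png

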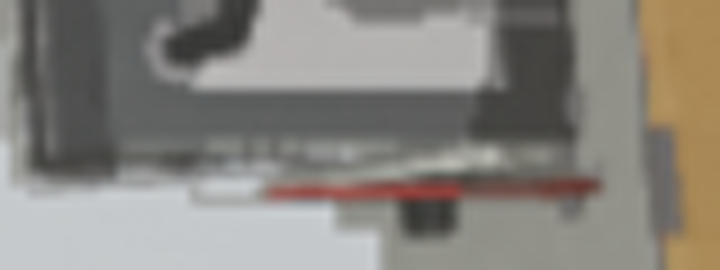

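```bash
cat > m2.py <<'E'
from h import *
import sys
def P(x,al,r): return H+ex*x+ey*r*np.cos(al)+np.array([0,0,r*np.sin(al)])
def go(f):
    im=cv2.imread(f).astype(float);b,g,r=im[...,0],im[...,1],im[...,2]
    red=np.clip(r-np.maximum(g,b)-15,0,None)
    def fit(wt,u0,u1,a,bb,hw):
        pts=[]
        for u in range(u0,u1+1):
            vc=a+bb*u; vs=np.arange(int(vc-hw),int(vc+hw)+2); w=wt[vs,u]
            if w.sum()>20: pts.append((u,(w*vs).sum()/w.sum()))
        pts=np.array(pts);k=np.polyfit(pts[:,0],pts[:,1],1);res=pts[:,1]-np.polyval(k,pts[:,0]);ok=abs(res)<1
        k=np.polyfit(pts[ok,0],pts[ok,1],1);return k,res.std(),ok.sum()
    # red: seed line
    k,s,n=fit(red,290,306,231.4+.46*288.8,-.46,3)
    # white: brightness above surrounding
    gr=im.min(2); tw=np.clip(gr-58,0,None)
    kw,sw,nw=fit(tw,277,290,232.5+.42*275.7,-.42,2)
    for nm,kk,x,r0,r1 in(('idx',k,IX,20,98),('cov',kw,-57,75,140)):
        best=[]
        for al in np.arange(.45,.8,.005):
            a=np.array(proj('scene',P(x,al,r0)));c=np.array(proj('scene',P(x,al,r1)))
            sl=(c[1]-a[1])/(c[0]-a[0]); m=(a+c)/2
            best.append((al,sl-kk[0],m[1]-np.polyval(kk,m[0])))
        B=np.array(best); print(nm,'slope',kk[0].round(3),'by slope',np.interp(0,B[:,1],B[:,0]).round(3),'by offset',np.interp(0,-B[:,2],B[:,0]).round(3))
    print('fit res',s,n,sw,nw)
IX=-70
for f in sys.argv[1:]: print(f);go(f)
E
python3 m2.py pics/s20_raw.png pics/s21_raw.png
```

```text
pics/s20_raw.png
idx slope -0.427 by slope 0.639 by offset 0.613
cov slope -0.443 by slope 0.596 by offset 0.548
fit res 0.12271742581334986 13 0.24665822819932284 10
pics/s21_raw.png
idx slope -0.432 by slope 0.634 by offset 0.62
cov slope -0.425 by slope 0.619 by offset 0.587
fit res 0.13454730029903716 16 0.2578498414907054 11
```

```bash
python3 -m handwheel '-1 -2.2 0 -0.2 0 -0.015 0;-1 0 0 0 0 0 0;-1 0 0 0 0 0 0'
python3 - <<'E'
from h import *
est()
save('scene','s22',(255,205,325,250),11);save('wrist','w22',(40,95,300,215),3);est()
E
python3 m2.py pics/s22_raw.png
```

```text
clock: 13.95
eef_pos: [464.7, 16.4, 179.3]
tool_rot: [0.001, 0.905, 1.651]
force: [0.6, 2.6, -4.3]
width: 6.4
t 13.95 w 6.4 F [ 0.6  2.6 -4.3] tilt 0.666 bar r 133.4 ang 0.6247
t 14.05 w 6.0 F [ 0.8  3.7 -3.9] tilt 0.666 bar r 133.4 ang 0.6245
pics/s22_raw.png
idx slope -0.437 by slope 0.627 by offset 0.623
cov slope -0.421 by slope 0.624 by offset 0.608
fit res 0.16811827811364438 16 0.2480105283910978 11
```

View pics/w22.png

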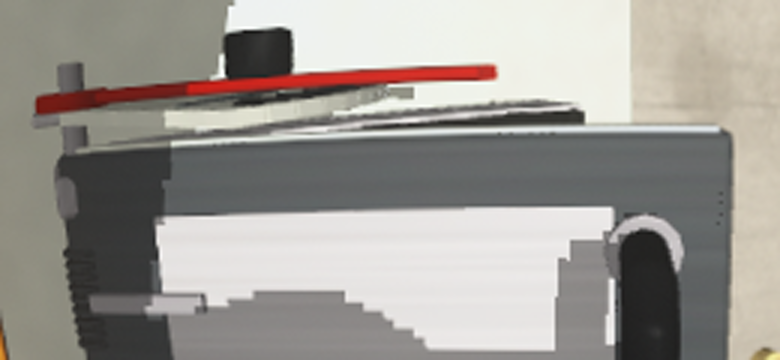

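View pics/s22.png

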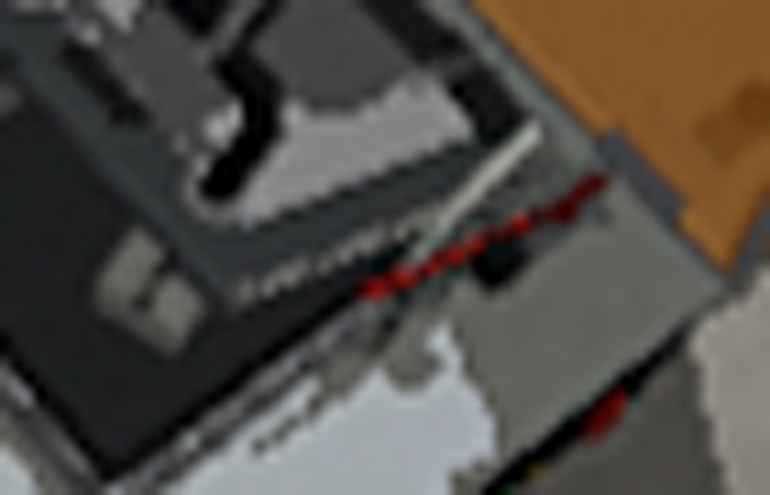

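```bash
python3 -m handwheel '-1 0 0 0 0 0 0;-1 0 0 0 0 0 0;-1 0 0 0 0 0 0;-1 0 0 0 0 0 0;-1 0 0 0 0 0 0'
python3 - <<'E'
from h import *
est();save('scene','s23',(140,110,400,330),2.7);save('scene','s24');est()
E
python3 m2.py pics/s23_raw.png
```

```text
clock: 14.55
eef_pos: [464.7, 16.5, 179.2]
tool_rot: [0.001, 0.905, 1.651]
force: [1.0, 2.7, -3.9]
width: 6.4
t 14.55 w 6.4 F [ 1.   2.7 -3.9] tilt 0.666 bar r 133.4 ang 0.6241
t 14.65 w 6.8 F [ 0.8  4.9 -2.9] tilt 0.666 bar r 133.4 ang 0.6241
pics/s23_raw.png
idx slope -0.436 by slope 0.628 by offset 0.623
cov slope -0.444 by slope 0.595 by offset 0.605
fit res 0.1704458458874904 16 0.23754861006491368 12
```

View pics/s23.png

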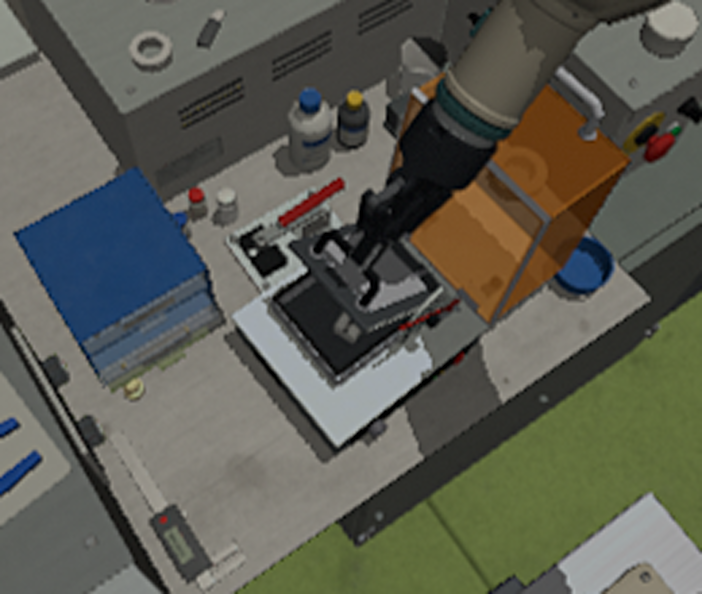

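```bash
python3 -c "
from cell import ctrl
print(ctrl.finish_job())"
```

```text
the job is handed in; nothing more can be done
None
```

The shield is open and resting on its stop, and I handed the job in at about 14.7 s with the gripper still holding the sprung cover near the red vent index.

- **Shield:** The first grasp of its handle missed because the fingers closed on nothing, so I regrasped deeper. I then swung the shield up and over. The bar slipped out of the jaws somewhere between about 1.1 and 1.35 rad, before I let go on purpose. The shield sank open onto its stop by itself, and the pictures after that show it there.
- **Cover:** I raised it in small steps and did not overshoot. By the arm's position it ended at 0.624 rad. It held steady for 0.6 s at about 5 N, with the grip unchanged.
- **Index:** The camera views put it at about 0.61–0.64 rad, most of them near 0.62. I saw no sign that it had moved.
- **Where the checks disagree:** The last scene picture reads the cover 0.02–0.03 rad lower than the arm does, at about 0.60 rad. The cover may therefore sit up to about 0.03 rad below the index.
- **Other things on the worktop:** The last scene picture shows nothing else disturbed. The tape roll is only visible through the amber shield.

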